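# Bring the mug under the dripper

### The job

Turn the revolving tasting stand by pushing an arm of its cross handle with a fingertip, gently, until the mug (the larger cup, the only one on the tray with a handle) stands centred under the outlet of the cone dripper, and leave it at rest there. Touch neither the tray itself nor any of the cups, which must ride round upright in their rings, and lift nothing. Leave everything else on the counter where it is.

Things in the scene. Friction and masses are not known exactly. Their poses are not given: they have to be found in the camera images.
- cross (a point): (Sizes in mm.) Plain steel cross handle on top of the revolving tasting stand. Origin: on the vertical turning axis, at mid-height of the arms, 159 above the counter; z up. Four equal arms, each a bar 14 wide, 18 high, reaching 105 from the axis; hub disc at the middle 44 across, 22 high, over a post 32 thick. Under the arms it is free down to the cups.
- rotor: All that turns: cross handle, post and the round wooden tray below it (350 mm across, upper face 34 above the counter). Origin on the axis at counter height; the arms lie along its +x, +y, -x, -y. Turns freely either way, far more than a full turn, against slight friction, about 4 N at mid-arm, and stays where left. Four cork rings on the tray (5 high, 83 inside), 125 from the axis, midway between the arms' directions, hold the cups.
- mug_mid (a point): The mug: the largest cup on the tray and the only one there with a handle, white, 78 across, 80 mm high, rim 114 above the counter, handle reaching about 25 beyond. Point at its centre, half-way up. It stands loose in one of the four rings, 125 from the turning axis, with 2.5 of play.
- outlet (a point): Centre of the outlet under the white cone dripper, 165 mm above the counter, 125 from the turning axis, so the mug can come right under it. Fixed; the cone is 24 across at the outlet, 110 across at its top, 252 above the counter, and hangs from a 270 high steel post 115 further out from the axis. It stands to the right of the tasting stand or beyond it on the right.
- cup1_mid (a point): A white espresso cup without a handle, 56 across, 50 mm high; stands loose in another ring of the tray, rim 84 above the counter. Point at its centre, half-way up.
- cup2_mid (a point): A white espresso cup without a handle, 56 across, 50 mm high; stands loose in another ring of the tray, rim 84 above the counter. Point at its centre, half-way up.
- cup3_mid (a point): A white espresso cup without a handle, 56 across, 50 mm high; stands loose in another ring of the tray, rim 84 above the counter. Point at its centre, half-way up.
- cup4: A white espresso cup without a handle, 56 across, 50 mm high; on the counter, left of the tasting stand. Origin under its centre.
- cup5: A white espresso cup without a handle, 56 across, 50 mm high; on the counter, left of the tasting stand. Origin under its centre.
- bag: Black coffee bag, 90 x 130 x 240 mm high, on the counter at the right. Origin under its centre.
- jug: Steel milk jug with handle, 84 across, 100 mm high, on the counter at the left. Origin under its centre.
- tamper: Steel tamper, 58 across, 90 mm high, on the counter at the left. Origin under its centre.
- spoon: Steel spoon lying on the counter at the right, near the robot.
- jar: Glass jar, 80 across, 120 mm high, far left on the counter. Origin under its centre.
Not all that is in view belongs to the job. Leave any orange look-alike of the part that bears cup2_mid alone.

How it is judged:
On the way:
1. a finger pushes on an arm of the cross handle ((contact force between the fingers and rotor_c0 above 0.3 N or contact force between the fingers and rotor_c1 above 0.3 N)), for 0.03 s.
At the end, for the whole second after the job is handed in: The mug's centre is within 15 mm, horizontally, of the dripper's outlet, the tray is at rest, and the mug and the three espresso cups stand upright in the tray (horizontal distance between mug_mid and outlet below 0.015 m and angular speed of rotor below 0.05 rad/s and angle between each of mug_mid, cup1_mid, cup2_mid, cup3_mid's own z axis and vertical below 0.1 rad and height (world z) of mug_mid between 0.062 and 0.086 m and horizontal distance between each of mug_mid, cup1_mid, cup2_mid, cup3_mid and cross below 0.15 m and height (world z) of cup1_mid between 0.047 and 0.071 m and height (world z) of cup2_mid between 0.047 and 0.071 m and height (world z) of cup3_mid between 0.047 and 0.071 m); the robot touches nothing.
It fails at once if the robot pushes the tray itself, not the cross handle (contact force between any of the fingers, the arm and rotor_c4 above 1 N).
It fails at once if the robot touches the mug or an espresso cup (contact force between any of the fingers, the arm and mug above 0.5 N or contact force between any of the fingers, the arm and cup1 above 0.5 N or contact force between any of the fingers, the arm and cup2 above 0.5 N or contact force between any of the fingers, the arm and cup3 above 0.5 N).
It fails at once if a cup on the tray is lifted or tipped (height (world z) of mug_mid above 0.094 m or height (world z) of any of cup1_mid, cup2_mid, cup3_mid above 0.079 m or angle between any of mug_mid, cup1_mid, cup2_mid, cup3_mid's own z axis and vertical above 0.3 rad).
It fails at once if the tray is spun fast (over 4 rad/s) (angular speed of rotor above 4 rad/s).
It fails at once if something standing on the counter is moved more than 2 cm (distance of any of bag, jug, tamper, spoon, jar, cup4, cup5 from where it was at the start of the episode above 0.02 m).
It also fails if it takes over 48 s, if anything falls off the work surface, if the arm or the gripper's body presses on something with over 40 N, if the wrist force passes 120 N, or if a joint passes its speed limit or range.

### The arm

A 6-joint arm with a two-finger parallel gripper is mounted at the origin on the work surface. World frame = base frame: x ahead of the robot, y to its left, z up, the work surface at z = 0. Lengths are in m, angles in rad, forces in N, time in s.
With the tool pointing down it reaches from about 0.3 to 0.775 m from the base axis. Payload 14.6 kg.
Tool frame: the origin (TCP) lies midway between the tips of the shut fingers; the grasp point (between the pads) lies 19 mm behind it (ctrl.grip_point_offset is the distance from the TCP to the grasp point, in m); z points along the fingers, y is the line along which they close (so a half turn about z gives the same grasp; the last joint's range is limited). The gripper opens to 94 mm and grips with 3 to 60 N. Pads are 16 mm wide; open, the fingers measure 119 mm over their backs; the gripper's body (75 mm by 177 mm) begins 78 mm behind the grasp point.
Start: joints at [1.143, 0.3, 1.521, -0, 1.321, -0.067], TCP at [0.194, 0.515, 0.205] pointing down, gripper open.
Joint ranges: [-3.03, 3.03], [-0.79, 2.21], [0.23, 2.52], [-1.04, 4.18], [0, 3.07], [-2.55, 2.55]. Speed limits (rad/s): [2.22, 2.22, 2.57, 3.14, 3.14, 3.14].

### API

Orientations are given as a unit quaternion [x, y, z, w].
In Python, from plant import ctrl, vision gives the robot as it stands.
- The arm moves only by the tool apply_moves, never from a script. Its argument "deltas" is a list of rows, each a list of 2 entries, a list of its own where there are three numbers: the shift along the world's x, y, z in cm, then the turn, a rotation vector about the world's x, y, z in degrees. In form: [[[tx, ty, tz], [rx, ry, rz]], ...]. A call has 1 to 12 rows; each row is the pose to reach, as a shift and turn from the pose commanded when the call began; what a row does not reach only later rows make up. A row lasts 1/10 s, in which the tool goes at most 50 mm and 8.59 degrees, less where a joint would pass 70% of its speed; a pose out of reach is approached as far as the arm can. A call with a gripper value outside its range is refused whole. "jaw" is the closure, from -1 (fully open) to 1 (shut), set as the call begins (left out, the last holds). The fingers move at their own pace and stop on an object; "grip_force" is the grip in N (left out, the last holds). Time passes only in rows, so rows that repeat a pose let the fingers close. It gives the time, the measured TCP pose, the force, the opening and the grip force at its end, in the units of the state.
- ctrl.get_state(): the state, without advancing time (a new reading comes with each control period).
- vision.camera(name): name is "scene" or "top"; returns a dict with "color" (400x640x3 uint8, red, green, blue), "K" (3x3 intrinsics, pixels), "k1" (the pictures are not rectified: a ray, as slopes to the right and down, at radius r is drawn at 1 + k1 r^2 times it, then the intrinsics apply), "R" (3x3) and "t" (3): a world point X has camera coordinates R X + t. Camera axes: x right, y down, z forward; pixel columns grow to the right and rows downward; lengths in m; the calibration is good to about 2 mm. A picture is of the moment at which its call begins. There is no depth.
- ctrl.sign_off(): hands the job in; it is judged then, once.
The state is a dict: "time": time; "q": joint angles; "qvel": joint speeds; "joint_torque": joint torques, N m; "position": TCP position; "orientation": TCP orientation; "force": force on the tool from outside, world axes, zero at the start; "wrist_torque": the same for the moment, N m; "width": opening from 0.0 (shut) to 1.0 (fully open); "gripper_force": force on a finger pad.
Only numpy, scipy, OpenCV 4.12 (cv2) and the standard library are available. Lean on these libraries where they do the work, as an engineer would, in place of code of your own. Each camera call takes 0.05 s, during which the arm holds its last target. There are 200 camera calls.

## Working session

There is one attempt and no reset: what is moved stays moved. The work goes in short steps, Python scripts to look and compute and a tool call to move; the robot and the scene stay as the last step left them, time stands still between calls to the robot, and variables do not carry over. Pictures are saved under pics/ and viewed, at most 10 in all, crops included, and the job is handed in when it is done.

Besides the shell and the picture viewer there is one more tool, called after "Emit:" by a JSON object that holds its "name" and its "arguments". apply_moves: Moves the arm, as the interface text tells. Its arguments: {"type":"object","properties":{"deltas":{"type":"array"},"jaw":{"type":"number"},"grip_force":{"type":"number"}},"required":["deltas"]}

```bash
mkdir -p pics
cat > h.py <<'E'
import numpy as np, cv2
from plant import ctrl, vision
def ray(c,uv):
    K=c["K"]; d=np.array([(uv[0]-K[0,2])/K[0,0],(uv[1]-K[1,2])/K[1,1]]); s=d.copy()
    for _ in range(30): s=d/(1+c["k1"]*(s@s))
    R=np.array(c["R"]); o=-R.T@np.array(c["t"]); return o,R.T@np.array([s[0],s[1],1])
def onz(c,uv,z):
    o,v=ray(c,uv); return o+v*(z-o[2])/v[2]
def proj(c,X):
    p=np.array(c["R"])@np.array(X)+np.array(c["t"]); s=p[:2]/p[2]; s=s*(1+c["k1"]*(s@s)); return s*[c["K"][0,0],c["K"][1,1]]+[c["K"][0,2],c["K"][1,2]]
def tri(c1,u1,c2,u2):
    o1,v1=ray(c1,u1);o2,v2=ray(c2,u2)
    a=np.linalg.lstsq(np.c_[v1,-v2],o2-o1,rcond=None)[0]
    p,q=o1+a[0]*v1,o2+a[1]*v2; return (p+q)/2,np.linalg.norm(p-q)
def save(c,n): cv2.imwrite("pics/"+n,cv2.cvtColor(np.array(c["color"]),cv2.COLOR_RGB2BGR))
E
python3 - <<'E'
from h import *
import pickle
for n in("scene","top"):
    c=vision.camera(n); save(c,n+"0.png"); pickle.dump(c,open(n+"0.pkl","wb")); print(n,-c["R"].T@c["t"],c["k1"])
print(ctrl.get_state())
E
```

```text
scene [1.0097767  0.8637534  0.84585633] -0.00840266383176308
top [ 0.34880727 -0.03558613  1.48505075] -0.05796516725559595
{'time': 0.1, 'q': array([ 1.14338884e+00,  3.00426218e-01,  1.52152803e+00, -2.26281493e-05,
        1.32071031e+00, -6.66067109e-02]), 'qvel': array([ 0.00096309, -0.00210854, -0.00044241,  0.00058999,  0.00072074,
       -0.00120269]), 'joint_torque': array([ 1.89917249e-03, -5.32652020e+01, -3.53277612e+01,  7.10565923e-02,
        2.35790637e-02, -5.79589505e-05]), 'position': array([0.19407364, 0.51436158, 0.2049334 ]), 'orientation': array([ 1.79420693e-01,  9.83772295e-01, -5.22363686e-04, -1.20413612e-04]), 'force': array([-0.03885051, -0.81253266,  0.77085707]), 'wrist_torque': array([0.02728086, 0.00902326, 0.00701957]), 'gripper_force': 0.0, 'width': 1.000218858778941}
```

View pics/scene0.png

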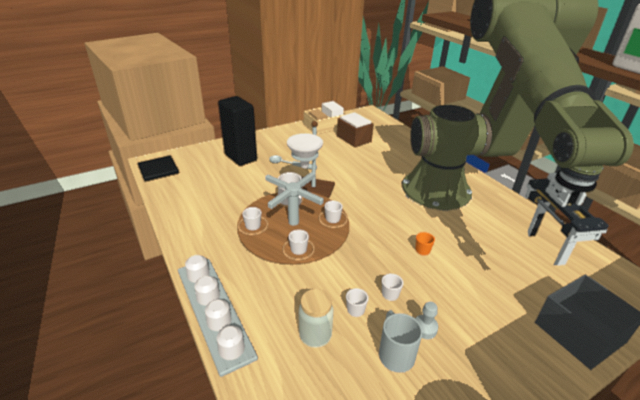

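View pics/top0.png

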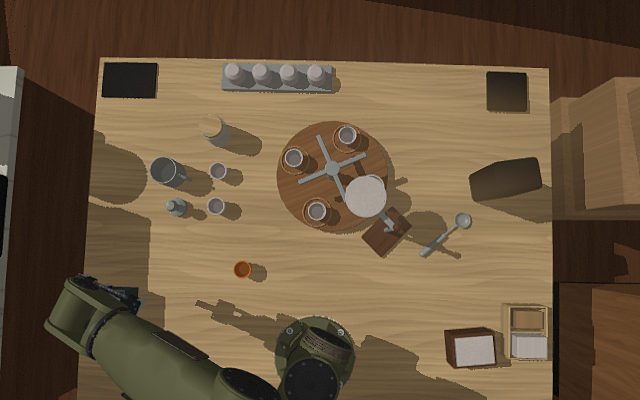

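Scene view: the stand's hub is near (293,190), with tray cups at (252,218), (298,242), (333,212) and (289,183). The dripper is at (305,148). In the top view the hub is at (332,168), the cone top at (365,196), and the cups at (347,135), (293,158), (316,211), with the fourth hidden by the cone. Next is a close crop to pick out the mug.

Run:
```python
import cv2,numpy as np
a=cv2.imread("pics/scene0.png")[130:265,230:360]; b=cv2.imread("pics/top0.png")[115:240,265:415]
a=cv2.resize(a,(390,405),interpolation=cv2.INTER_CUBIC); b=cv2.resize(b,(405,338),interpolation=cv2.INTER_CUBIC)
o=np.zeros((405,795,3),np.uint8);o[:,:390]=a;o[:338,390:]=b
cv2.imwrite("pics/crop0.png",o)
```

```text
(no output)
```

View pics/crop0.png

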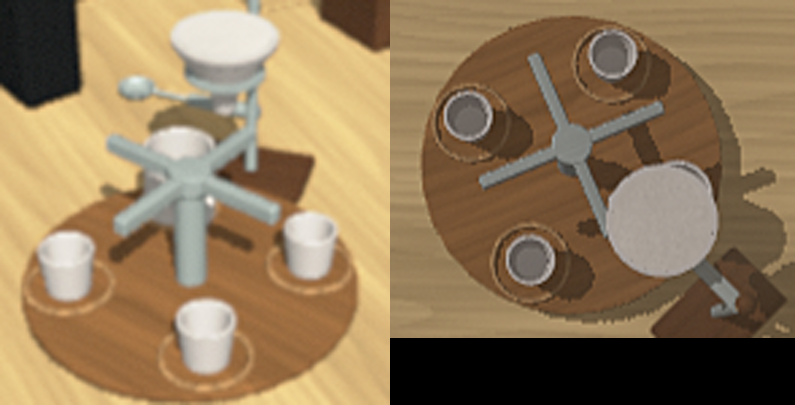

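The mug is the large cup seen behind the post (scene (289,183)). In the top view only its rim shows, at the cone's right edge, about (380,178). The other tray cups are small and have no handle.

Run:
```python
from h import *
import pickle
t=pickle.load(open("top0.pkl","rb"));s=pickle.load(open("scene0.pkl","rb"))
im=t["color"].astype(int)
# cone: bright white disc
hsv=cv2.cvtColor(t["color"],cv2.COLOR_RGB2HSV)
m=((hsv[...,1]<40)&(hsv[...,2]>130)).astype(np.uint8); w=np.zeros_like(m); w[165:225,338:395]=m[165:225,338:395]
n,l,st,ce=cv2.connectedComponentsWithStats(w); k=1+st[1:,4].argmax(); print(st[k],ce[k])
cs,_=cv2.findContours((l==k).astype(np.uint8),0,2); (cx,cy),r=cv2.minEnclosingCircle(cs[0]);print("circ",cx,cy,r)
co=onz(t,(cx,cy),.252); print("cone",co)
hub=onz(t,(332,168.5),.170); print("hub",hub)
# cross mask: greyish-steel
m=((hsv[...,1]<45)&(hsv[...,2]>90)).astype(np.uint8)
w=np.zeros_like(m); w[125:215,285:375]=m[125:215,285:375]; 
n,l,st,ce=cv2.connectedComponentsWithStats(w); 
for i in range(1,n):
    if st[i,4]>40: print(st[i],ce[i])
for p in[(318.7,137.2),(365,154.6),(299.8,182.8)]:
    q=onz(t,p,.168)-hub; print(p,np.hypot(*q[:2]),np.degrees(np.arctan2(q[1],q[0])))
for p in [(347,135),(293,158),(316,211)]:
    q=onz(t,p,.084)-hub; print("cup",p,onz(t,p,.084),np.hypot(*q[:2]),np.degrees(np.arctan2(q[1],q[0])))
q=co-hub;print("outlet",np.hypot(*q[:2]),np.degrees(np.arctan2(q[1],q[0])))
print("tri hub",tri(t,(332,168.5),s,(293.3,189)))
# tray disc
m=((hsv[...,0]<14)&(hsv[...,1]>90)).astype(np.uint8)
print(proj(s,[co[0],co[1],.252]),proj(s,[hub[0],hub[1],.170]))
for i,(u,v) in enumerate([(316,211)]): pass
```

```text
[ 338  175   48   42 1393] [365.00143575 195.74156497]
circ 361.5 194.0 25.16455841064453
cone [ 0.48252275 -0.1188153   0.252     ]
hub [ 0.56187195 -0.03918191  0.17      ]
[339 126  18  18 244] [347.29508197 134.87704918]
[ 298  135   77   80 1721] [349.19930273 184.09064497]
[285 148  18  19 241] [293.68049793 157.67219917]
[308 202  18  13 178] [316.80337079 208.97191011]
(318.7, 137.2) 0.09853374038100016 24.231661505032676
(365, 154.6) 0.10238367933220156 -65.21200007262725
(299.8, 182.8) 0.09991486811345278 115.54019664570298
cup (347, 135) [ 0.68015943 -0.08233394  0.084     ] 0.1259127734690298 -20.042295623577616
cup (293, 158) [0.60484075 0.07963544 0.084     ] 0.12634824690089821 70.11811562982696
cup (316, 211) [0.44578003 0.0051029  0.084     ] 0.12425167781468527 159.11998219648095
outlet 0.11241785229177478 -134.89757909738654
tri hub (array([ 0.56391264, -0.0391167 ,  0.15635644]), np.float64(0.0003929454333700493))
[304.97921428 142.73664383] [293.787521   184.95226748]
```

Run:
```python
from h import *
import pickle
t=pickle.load(open("top0.pkl","rb"));s=pickle.load(open("scene0.pkl","rb"))
def cone(c,box,thr):
    x0,y0,x1,y1=box; g=cv2.cvtColor(c["color"],cv2.COLOR_RGB2HSV)
    m=np.zeros(g.shape[:2],np.uint8); m[y0:y1,x0:x1]=((g[...,1]<30)&(g[...,2]>thr))[y0:y1,x0:x1]
    m=cv2.morphologyEx(m,cv2.MORPH_OPEN,cv2.getStructuringElement(2,(13,13) if thr<165 else (7,7)))
    x,y,w,h=cv2.boundingRect(m); e=cv2.fitEllipse(max(cv2.findContours(m,0,1)[0],key=len)); return (x,y,w,h),e
for thr in(130,150,160):
    b,e=cone(t,(338,170,395,222),thr); print(thr,b,e, onz(t,e[0],.252))
hub=np.array([.5629,-.0391])
e=cone(t,(338,170,395,222),150)[1]; co=onz(t,e[0],.252); q=co[:2]-hub; print(np.hypot(*q),np.degrees(np.arctan2(q[1],q[0])))
print("scene proj cone",proj(s,[*co[:2],.252]))
```

```text
130 (345, 176, 40, 41) ((364.5951232910156, 196.1881103515625), (38.840702056884766, 40.67238998413086), 10.410248756408691) [ 0.47692765 -0.12712388  0.252     ]
150 (345, 176, 40, 41) ((364.6094055175781, 196.19044494628906), (38.86235427856445, 40.387046813964844), 5.779338359832764) [ 0.47692248 -0.12716178  0.252     ]
160 (346, 176, 38, 40) ((364.6674499511719, 195.81285095214844), (37.56778335571289, 39.16454315185547), 168.71536254882812) [ 0.47793055 -0.12729483  0.252     ]
0.12307319427242493 -134.31387013692176
scene proj cone [305.30960581 141.18678406]
```

Emit:
{"name": "apply_moves", "arguments": {"deltas": [[[0,0,3],[0,0,-8]],[[2,-4,6],[0,0,-16]],[[4,-8,6],[0,0,-24]],[[6,-12,6],[0,0,-32]],[[8,-16,6],[0,0,-40]],[[10,-20,6],[0,0,-48]],[[13,-24,6],[0,0,-56]],[[16,-29,6],[0,0,-64]],[[20,-34,6],[0,0,-69]],[[23,-39,6],[0,0,-69]],[[26,-44,6],[0,0,-69]],[[29,-49,6],[0,0,-69]]], "jaw": 1, "grip_force": 20}}

```text
time: 1.3
position: [0.4603, 0.0628, 0.2654]
orientation: [0.705, 0.709, -0.0, -0.0]
force: [0.3, 0.3, 0.7]
width: 0.026
gripper_force: 0.0
```

Emit:
{"name": "apply_moves", "arguments": {"deltas": [[[0,-0.5,0],[0,0,0]],[[0,-0.5,-2],[0,0,0]],[[0.5,-0.5,-5],[0,0,0]],[[0.5,-0.5,-8],[0,0,0]],[[0.5,-0.5,-10],[0,0,0]],[[0.5,-0.5,-11],[0,0,0]],[[0.5,-0.5,-12],[0,0,0]],[[0.5,-0.5,-12],[0,0,0]]]}}

```text
time: 2.1
position: [0.4645, 0.06, 0.1449]
orientation: [0.705, 0.709, -0.0, -0.0]
force: [-0.5, 0.0, -0.4]
width: 0.006
gripper_force: 0.0
```

Run:
```python
from h import *
c=vision.camera("scene"); im=cv2.cvtColor(c["color"],cv2.COLOR_RGB2BGR)[90:270,220:420]
cv2.imwrite("pics/s1.png",cv2.resize(im,None,fx=3,fy=3,interpolation=2))
x=ctrl.get_state();print(x["position"],x["force"],x["width"])
```

```text
[0.46480148 0.05997714 0.14568215] [-0.39869319  0.87056231 -0.60321119] 0.00460588636061722
```

View pics/s1.png

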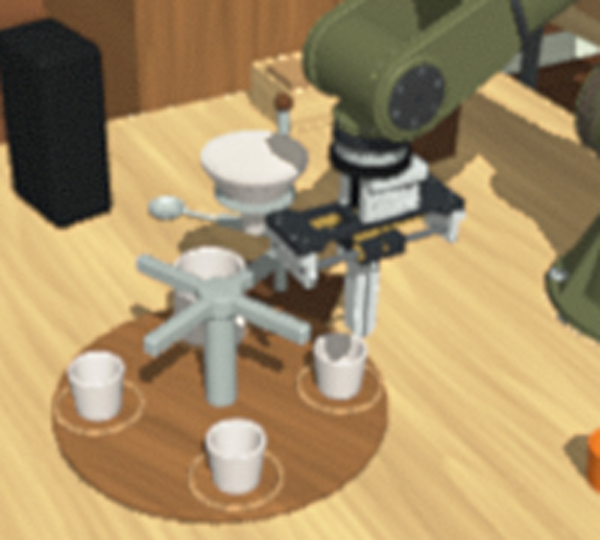

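The finger hangs clear at the near side of the arm pointing left and toward the robot, above the cups. Next I approach and start a gentle push.

Emit:
{"name": "apply_moves", "arguments": {"deltas": [[[1,-1.5,0],[0,0,0]],[[2,-3,0],[0,0,0]],[[3,-4.2,0],[0,0,0]],[[3.3,-4.0,0],[0,0,0]],[[3.6,-3.8,0],[0,0,0]],[[3.9,-3.6,0],[0,0,0]],[[4.2,-3.5,0],[0,0,0]],[[4.5,-3.3,0],[0,0,0]],[[4.8,-3.2,0],[0,0,0]],[[5.1,-3.0,0],[0,0,0]],[[5.4,-2.8,0],[0,0,0]],[[5.4,-2.8,0],[0,0,0]]]}}

```text
time: 3.35
position: [0.5193, 0.0321, 0.1454]
orientation: [0.705, 0.709, 0.0, 0.0]
force: [-0.1, 0.3, -0.2]
width: 0.005
gripper_force: 0.0
```

```bash
cat > m.py <<'E'
from h import *
# rotor angle from visible cups (top view), as mug angle
c=vision.camera("top"); g=cv2.cvtColor(c["color"],cv2.COLOR_RGB2HSV); hub=np.array([.5629,-.0391])
m=((g[...,1]<45)&(g[...,2]>90)).astype(np.uint8)
n,l,st,ce=cv2.connectedComponentsWithStats(m)
for i in range(1,n):
    if 130<st[i,4]<400:
        q=onz(c,ce[i],.084)[:2]-hub; r=np.hypot(*q)
        if .11<r<.14: print(st[i,4],ce[i].round(1),r.round(4),np.degrees(np.arctan2(q[1],q[0])).round(1))
x=ctrl.get_state();print(x["position"],x["force"],x["time"])
import sys; save(c,sys.argv[1])
E
python3 m.py t1.png
```

```text
256 [351.4 136.9] 0.1253 -26.9
[0.51911724 0.03200794 0.14544348] [-0.06978616  0.51314042 -0.56595086] 3.4
```

Emit:
{"name": "apply_moves", "arguments": {"deltas": [[[0.2,0.1,0],[0,0,0]],[[0.4,0.2,0],[0,0,0]],[[0.6,0.3,0],[0,0,0]],[[0.8,0.4,0],[0,0,0]],[[1.0,0.5,0],[0,0,0]],[[1.2,0.6,0],[0,0,0]],[[1.4,0.7,0],[0,0,0]],[[1.6,0.75,0],[0,0,0]],[[1.7,0.8,0],[0,0,0]],[[1.7,0.8,0],[0,0,0]]]}}

```text
time: 4.4
position: [0.536, 0.04, 0.1454]
orientation: [0.705, 0.709, 0.0, -0.0]
force: [-0.9, -0.6, -0.6]
width: 0.007
gripper_force: 0.5
```

```bash
python3 m.py t2.png
```

```text
261 [358.4 141.5] 0.1257 -38.6
[0.53594558 0.04005692 0.14546544] [-0.97344615 -0.62658501 -0.70230458] 4.45
```

Emit:
{"name": "apply_moves", "arguments": {"deltas": [[[0.15,0,0],[0,0,0]],[[0.3,0,0],[0,0,0]],[[0.45,0,0],[0,0,0]],[[0.6,0.05,0],[0,0,0]],[[0.7,0.1,0],[0,0,0]],[[0.8,0.1,0],[0,0,0]],[[0.8,0.1,0],[0,0,0]],[[0.8,0.1,0],[0,0,0]]]}}

```text
time: 5.25
position: [0.544, 0.0408, 0.1455]
orientation: [0.705, 0.709, 0.0, 0.0]
force: [-0.7, -0.0, -0.8]
width: 0.006
gripper_force: 0.4
```

```bash
python3 m.py t3.png
```

```text
259 [361.2 144. ] 0.1256 -43.8
[0.54396291 0.04077435 0.1455098 ] [ 0.178667   -0.03061483 -1.31953206] 5.3
```

Half a degree is left. I'll back off, raise, and check.

Emit:
{"name": "apply_moves", "arguments": {"deltas": [[[-0.5,0,0],[0,0,0]],[[-2,0,0],[0,0,0]],[[-4,0.5,0],[0,0,0]],[[-5,1,2],[0,0,0]],[[-6,2,5],[0,0,0]],[[-8,5,9],[0,0,0]],[[-8,8,12],[0,0,0]],[[-10,12,12],[0,0,0]],[[-12,16,12],[0,0,0]],[[-14,20,12],[0,0,0]],[[-14,20,12],[0,0,0]],[[-14,20,12],[0,0,0]]]}}

```text
time: 6.5
position: [0.4034, 0.2412, 0.2656]
orientation: [0.704, 0.71, 0.0, 0.0]
force: [0.4, -0.5, 0.1]
width: 0.005
gripper_force: 0.0
```

```bash
python3 m.py t4.png
python3 - <<'E'
from h import *
c=vision.camera("scene"); a=cv2.cvtColor(c["color"],cv2.COLOR_RGB2BGR)[120:265,220:360]
b=cv2.imread("pics/t4.png")[115:245,260:400]
a=cv2.resize(a,(400,414),interpolation=2);b=cv2.resize(b,(400,371),interpolation=2)
o=np.zeros((414,800,3),np.uint8);o[:,:400]=a;o[:371,400:]=b;cv2.imwrite("pics/end.png",o)
E
```

```text
254 [302.9 143.9] 0.1247 46.2
259 [361.1 144. ] 0.1254 -43.8
256 [302.5 201.6] 0.1242 136.4
[0.40387415 0.24049569 0.26553375] [ 0.41708168 -0.35967566  0.55654359] 6.55
```

View pics/end.png

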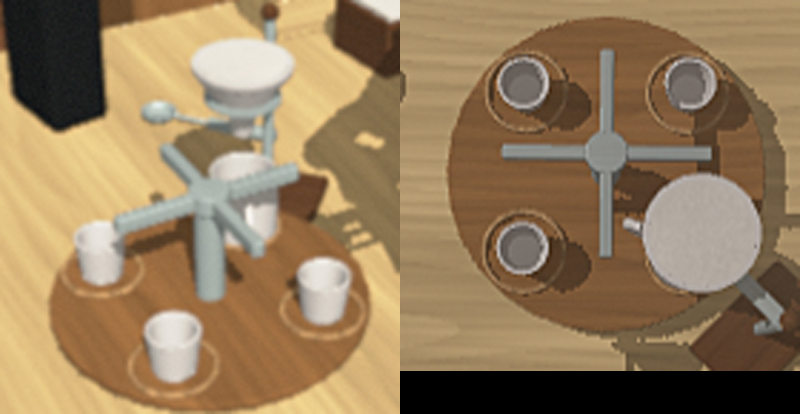

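The mug now stands under the cone: its handle shows at crop (633,227), and in the scene view its rim is directly under the outlet at (240,155). All the cups are upright and the robot is clear.

```bash
python3 -c "
from plant import ctrl
print(ctrl.sign_off())"
```

```text
the job is handed in; nothing more can be done
None
```

The job is handed in: I turned the stand about 24° by pushing one cross-handle arm, and by camera the mug stands within about 3 mm of the outlet's centre, all cups upright and the arm withdrawn; the sign-off gave no verdict.

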